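# Close the pin tray: fold its cover and tuck the edge under the lip

## Robot

A 6-joint arm with a two-finger parallel gripper is mounted at the origin on the work surface. World frame = base frame: x ahead of the robot, y to its left, z up, the work surface at z = 0. Lengths are in m, angles in rad, forces in N, time in s.
With the tool pointing down it reaches from about 0.225 to 0.875 m from the base axis. Payload 3.4 kg.
Tool frame: the origin (TCP) lies between the finger pads; the fingertips stand 8 mm ahead of it and the grasp point (between the pads) lies 11 mm behind it; z points along the fingers, y is the line along which they close (so a half turn about z gives the same grasp; the last joint's range is limited). The gripper opens to 85 mm and grips with 20 to 120 N. Pads are 22 mm wide; open, the fingers measure 114 mm over their backs; the gripper's body (76 mm by 85 mm) begins 54 mm behind the grasp point. The pads swing forward as they close: fully open they stand 13 mm farther back than shut.
Start: joints at [1.206, 0.276, 1.505, -0, 1.361, -0.121], TCP at [0.139, 0.558, 0.239] pointing down, gripper open.
Joint ranges: [-2.89, 2.89], [-0.75, 2.08], [0.22, 2.7], [-1.18, 4.32], [0.11, 2.71], [-2.7, 2.7]. Speed limits (rad/s): [2.57, 2.57, 3.14, 3.14, 3.14, 3.14].

## Interface

Orientations are given as a unit quaternion [w, x, y, z].
In Python, from rig import manip, optics, finder gives the robot as it stands.
- The arm moves only by the tool servo_tool, never from a script. Its argument "increments" is a list of rows, each a list of 7 numbers: the shift along the tool's x, y, z in cm, then the turn, a rotation vector about the tool's x, y, z in degrees, then the closure, from -1 (fully open) to 1 (shut). In form: [[x, y, z, rx, ry, rz, gripper], ...]. A call has exactly 5 rows; each row shifts and turns the commanded pose from where the row before left it, along the tool's axes as they then stand; what a row does not reach is not made up. A row lasts 1/10 s, in which the tool goes at most 50 mm and 8.59 degrees, less where a joint would pass 70% of its speed; a pose out of reach is approached as far as the arm can. A call is refused whole if a number of a shift passes 5 or a number of a turn 8.59, either way. A call with a gripper value outside its range is refused whole. The fingers move at their own pace and stop on an object; "squeeze" is the grip in N (left out, the last holds). Time passes only in rows, so rows that do not move let the fingers close, or fill a call up. It gives the time, the measured TCP pose, the force, the opening and the grip force at its end, in the units of the state.
- manip.get_state(): the state, without advancing time (a new reading comes with each control period).
- optics.get_image(name): name is "scene" or "top" or "wrist"; returns the picture (420x560x3 uint8, red, green, blue); there is no depth.
- optics.get_calibration(name): a dict with "fov_y" (degrees; the focal length in pixels is half the picture's height over the tangent of half this angle, whatever the lens; pixels are square), "cx", "cy" (the principal point, pixels), "world_to_cam" (4x4, takes a point from world to camera coordinates). Camera axes: x right, y down, z forward; pixel columns grow to the right and rows downward; lengths in m; the calibration is good to about 2 mm. A picture is of the moment at which its call begins: read the wrist's pose just before it. get_calibration takes no time and is no camera call; for the wrist camera it gives the pose at the moment of the call.
- manip.sign_off(): hands the job in; it is judged then, once.
Trained networks look in the newest picture that a camera, given by its name, has taken for a name from the list of things; names that differ only in an ending like _2 or _b are one class to them, and where a whole thing is asked for, a point or a joint stands for the part that bears it (a point fixed in the world has none). Each returns a list of dicts, best first, with "p" (0 to 1); they miss things now and then, are a little off and sometimes report something else, mostly with a low value. They report only what shows in the picture. A call takes as long as a camera call.
- finder.silhouettes(label, camera): "region" (420x560 bool, what is visible of it) and "box" ([centre column, centre row, width, height] in pixels, round what is visible of it).
- finder.tip_of(label, camera): "at" ([column, row] in pixels: a listed point, or the origin of a listed thing).
The state is a dict: "clock": time; "qpos": joint angles; "qd": joint speeds; "effort": joint torques, N m; "position": TCP position; "ee_rot": TCP orientation; "contact_force": force on the tool from outside, world axes, zero at the start; "moment": the same for the moment, N m; "width": finger opening in m; "gripper_force": force on a finger pad.
Only numpy, scipy, OpenCV 4.12 (cv2) and the standard library are available. Lean on these libraries where they do the work, as an engineer would, in place of code of your own. Each camera call takes 0.05 s, during which the arm holds its last target. There are 200 camera calls.

## Task

Close the small parts tray on the bench with your fingertips: push its upright sprung cover over and press it down flat, then, keeping it down, push it away from its hinge (the raised step gives a hold) until its free edge is tucked fully home beneath the tray's retaining lip and it stays shut when you take your hand away. Do not pinch the cover or touch its inner face, and leave the rubber pad, the carton, the wrench and the pin where they are.

Things in the scene. Friction and masses are not known exactly. Their poses are not given: they have to be found in the camera images.
- tray: Grey sheet-steel tray fixed to the bench, 158 mm (its x) by 180 mm (its y), side walls 50 mm high; steel pins and rubber pads lie inside. Origin: centre of its underside, on the bench, z up. The cover's hinge is along the -x rim, the retaining lip along the +x rim. The +x wall rises to 63 mm and carries the lip, which overhangs the tray inwards.
- hinge (a point): Middle of the hinge axis, fixed in the tray at tray x = -78 mm, y = 0, z = 53 mm; the axis runs along tray y. This frame is the tray's.
- lip (a point): Middle of the inner edge of the retaining lip, fixed in the tray at tray x = +60 mm, z = 61 mm. The lip is 180 mm long and 4 mm thick (z 59 to 63 mm); its underside is 4 mm above the top of the flat cover. A small flare at its inner edge slopes up and inwards another 5 mm (to tray x = 55 mm, z = 68 mm) and guides the cover's edge down.
- cover_fold (a joint): Angle of the cover about the hinge, rad: 0 is flat on the tray, grows as it opens, stop at 2.1 (leaning back past upright); starts at 1.7 to 2.0. A weak spring lifts the flat cover again (about 1 N at its free edge) unless it is tucked under the lip; near upright the hinge stays where it is left.
- cover_slide (a joint): How far the cover has been pushed in its own plane away from the hinge (slotted hinge), m: 0 to 0.020; starts at 0 to 0.003; slides with about 1 N of friction and stays where it is left. Flat, its free edge is level with the lip's inner edge at 0.008 and 12 mm beneath the lip at 0.020. Pushed out while raised, it lands on top of the lip.
- step (a point): Middle of the hinge-side face of the step on the cover's outer face, 80 mm from the hinge axis at slide 0, 4 mm above that face. The step is a raised bar 130 mm long along the hinge, 24 mm wide, 8 mm high: a fingertip pressed on the plate right behind it pushes the cover to the lip. Frame: x along the cover away from the hinge, y along the hinge, z out of the outer face (up when shut).
- edge (a point): Middle of the free edge of the cover, 130 mm from the hinge axis when the slide reads 0. The cover is a plain aluminium plate 168 mm wide, 4 mm thick (2 mm either side of the hinge axis plane), about 0.1 kg; shut, its outer face is 55 mm above the bench.
- cover_inside: Grey lining on the inner face of the cover, 104 by 150 by 3 mm, which faces down into the tray when shut. Not to be touched with the fingers. Origin on the hinge axis when the slide reads 0; axes as step.
- pad: Bystander: loose black rubber jack pad, 66 by 66 mm, 32 mm high, beside the tray. Origin at the centre of its underside.
- carton: Bystander: loose small cardboard carton, 60 by 80 mm, 50 mm high, beside the tray. Origin at the centre of its underside.
- wrench: Bystander: loose steel wrench, 170 mm long, lying beyond the lip side of the tray. Origin under its middle.
- pin: Bystander: loose steel pin standing on its 32 mm head, 72 mm high, shank 18 mm, at a corner beyond the lip. Origin at the centre of its underside.

How it is judged:
By the outcome, as a careful person would: the job done as asked, in the order asked, and still so for the second after the job is handed in, with the robot touching nothing.
It also fails if it takes over 40 s, if anything falls off the work surface, if the arm or the gripper's body presses on something with over 40 N, if the wrist force passes 120 N, or if a joint passes its speed limit or range.

## Working session

There is one attempt and no reset: what is moved stays moved. The work goes in short steps, Python scripts to look and compute and a tool call to move; the robot and the scene stay as the last step left them, time stands still between calls to the robot, and variables do not carry over. Pictures are saved under pics/ and viewed, at most 10 in all, crops included, and the job is handed in when it is done.

Besides the shell and the picture viewer there is one more tool, called after "Request:" by a JSON object that holds its "method" and its "body". servo_tool: Moves the arm, as the interface text tells. Its arguments: {"type":"object","properties":{"increments":{"type":"array","items":{"type":"array","items":{"type":"number"}}},"squeeze":{"type":"number"}},"required":["increments"]}

```bash
mkdir -p pics; ls
cat > h.py <<'E'
import numpy as np,cv2
from rig import manip,optics,finder
def cal(n):
    c=optics.get_calibration(n); f=210/np.tan(np.radians(c["fov_y"])/2)
    return f,c["cx"],c["cy"],np.array(c["world_to_cam"])
def proj(n,P):
    f,cx,cy,T=cal(n); p=T[:3,:3]@np.asarray(P,float).T.reshape(3,-1)+T[:3,3:]
    return np.c_[cx+f*p[0]/p[2],cy+f*p[1]/p[2]]
def onz(n,px,z):
    f,cx,cy,T=cal(n); R=T[:3,:3]; o=-R.T@T[:3,3]; d=R.T@np.array([(px[0]-cx)/f,(px[1]-cy)/f,1])
    return o+d*(z-o[2])/d[2]
def snap(n,name):
    im=optics.get_image(n); cv2.imwrite(f"pics/{name}.png",im[:,:,::-1]); return im
E
python3 - <<'E'
from h import *
a=snap("scene","s0");b=snap("top","t0")
for n in("scene","top"):
    f,cx,cy,T=cal(n);print(n,f,cx,cy,-T[:3,:3].T@T[:3,3],T[:3,:3].round(2).tolist())
    for l in("hinge","lip","step","edge","tray","pad","carton","wrench","pin"):
        r=finder.tip_of(l,n)
        print(l,[(np.round(q["at"],1).tolist(),round(q["p"],2)) for q in r[:2]])
print(manip.get_state())
E
```

```text
pics
scene 433.45336802890034 285.3875111873755 211.33333450096023 [1.01756224 0.50653172 0.71959673] [[-0.75, 0.66, -0.02], [0.49, 0.54, -0.69], [-0.44, -0.53, -0.72]]
hinge [([305.2, 177.4], 0.83)]
lip [([265.9, 209.4], 0.72)]
step [([317.7, 142.9], 0.95), ([288.8, 212.0], 0.44)]
edge [([319.3, 125.3], 0.78), ([364.7, 248.9], 0.33)]
tray [([285.9, 209.3], 0.69)]
pad [([235.9, 171.4], 0.78), ([284.8, 214.3], 0.74)]
carton [([365.9, 247.2], 0.76)]
wrench [([263.4, 253.5], 0.62)]
pin [([204.7, 207.4], 0.56)]
top 435.9983442497544 283.1256038158755 204.43644596774186 [0.49334024 0.05505227 0.7966412 ] [[-0.0, -1.0, 0.05], [-0.98, -0.01, -0.19], [0.19, -0.05, -0.98]]
hinge [([307.3, 281.9], 0.82)]
lip [([292.8, 202.5], 0.7)]
step [([321.9, 304.3], 0.79)]
edge [([323.4, 310.8], 0.57)]
tray [([296.8, 239.2], 0.65)]
pad [([396.3, 243.1], 0.66), ([308.8, 284.3], 0.37)]
carton [([194.5, 272.6], 0.63)]
wrench [([270.8, 182.0], 0.79)]
pin [([371.2, 173.3], 0.66)]
{'clock': 1.0, 'qpos': array([ 1.20599931e+00,  2.75858824e-01,  1.50491880e+00, -8.21236212e-06,
        1.36066154e+00, -1.21018036e-01]), 'qd': array([-0.00028442,  0.00068585,  0.0008839 , -0.00107168,  0.00140528,
        0.00183108]), 'effort': array([-5.14696740e-05, -4.16656566e+01, -2.46099150e+01, -2.38750545e-04,
       -1.30734088e-04,  6.71266775e-06]), 'position': array([0.13881817, 0.55802422, 0.23934401]), 'ee_rot': array([2.23569154e-05, 1.21587045e-01, 9.92580770e-01, 7.35249806e-05]), 'contact_force': array([ 0.1447218 , -0.02826246,  0.89287547]), 'moment': array([-0.01562438, -0.02492689,  0.01751515]), 'gripper_force': 0.0, 'width': 0.08554787877672097}
```

View images.

View pics/s0.png

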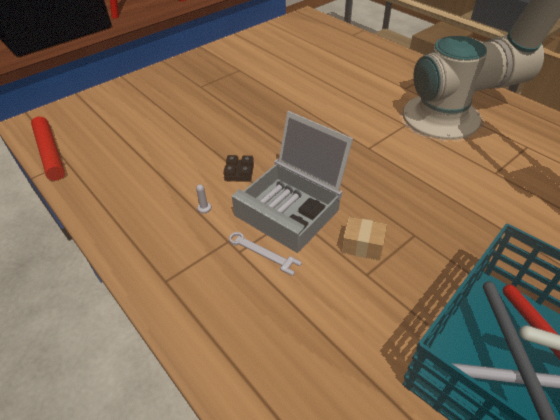

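View pics/t0.png

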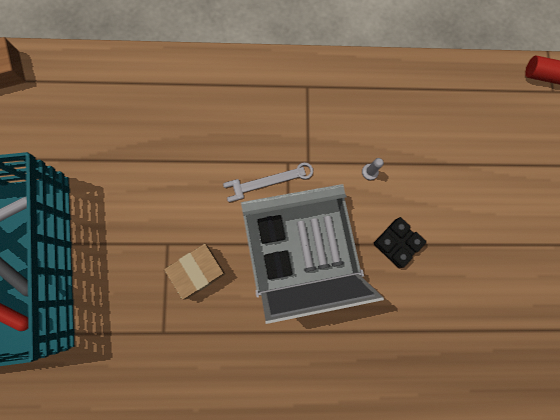

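Run:
```python
from h import *
for n,d in(("scene",dict(hinge=[305.2,177.4],lip=[265.9,209.4],tray=[285.9,209.3])),("top",dict(hinge=[307.3,281.9],lip=[292.8,202.5],tray=[296.8,239.2],pad=[396.3,243.1],carton=[194.5,272.6],wrench=[270.8,182],pin=[371.2,173.3]))):
    for k,v in d.items(): print(n,k,onz(n,v,dict(hinge=.053,lip=.061).get(k,0)).round(4))
# two-view triangulation of step, edge
for k,a,b in(("hinge",[305.2,177.4],[307.3,281.9]),("lip",[265.9,209.4],[292.8,202.5]),("step",[317.7,142.9],[321.9,304.3]),("edge",[319.3,125.3],[323.4,310.8])):
    P=[]
    for n in("scene","top"):
        f,cx,cy,T=cal(n);P.append(np.array([[f,0,cx],[0,f,cy],[0,0,1]])@T[:3])
    X=cv2.triangulatePoints(P[0],P[1],np.array(a,float),np.array(b,float)).ravel();X=X[:3]/X[3]
    print(k,X.round(4),proj("top",X).round(1)-b)
```

```text
scene hinge [ 0.5041 -0.028   0.053 ]
scene lip [ 0.6401 -0.0038  0.061 ]
scene tray [ 0.5708 -0.0204  0.    ]
top hinge [ 0.5044 -0.023   0.053 ]
top lip [0.6392 0.0011 0.061 ]
top tray [ 0.5825 -0.0103  0.    ]
top pad [ 0.5757 -0.1954  0.    ]
top carton [0.5221 0.174  0.    ]
top wrench [0.6903 0.0377 0.    ]
top pin [ 0.7091 -0.1539  0.    ]
hinge [ 0.5055 -0.024   0.0561] [[ 0.8 -0.7]]
lip [ 6.402e-01 -3.000e-04  6.310e-02] [[ 0.9 -0.8]]
step [ 0.4679 -0.0336  0.13  ] [[-1.9  1.6]]
edge [ 0.4625 -0.0319  0.1744] [[-0.2  0.2]]
```

The tray stands at about (295, 240) in the top view, with its hinge on the robot side and the lip beyond. The cover leans back towards the robot at about 1.9 rad. The hinge-to-lip distance comes out at 137.5 mm against the specified 138, with a tray yaw of about 10°.

Plan: approach from the robot side with shut fingers, tilted forward. Sweep the outer face round at r ≈ 55 mm, behind the step, then press and push.

```bash
cat > plan.py <<'E'
from h import *
from scipy.spatial.transform import Rotation as Ro, Slerp
H=np.array([.5043,-.0255,.053]); YAW=np.radians(10.1)
U=np.array([np.cos(YAW),np.sin(YAW),0]); Z=np.array([0,0,1.])
def pose(c,al):
    "TCP pose with the tip's front corner at hinge coordinates c=(u,w), tool tilted forward by al deg"
    a=np.radians(al); f=np.cos(a)*U+np.sin(a)*Z; z=np.sin(a)*U-np.cos(a)*Z
    x=-f; R=np.c_[x,np.cross(z,x),z]
    return H+c[0]*U+c[1]*Z-.011*f-.008*z, Ro.from_matrix(R)
def onface(r,th,gap):
    t=np.radians(th); return r*np.array([np.cos(t),np.sin(t)])+(.002+gap)*np.array([-np.sin(t),np.cos(t)])
def now():
    s=manip.get_state(); return s["position"],Ro.from_quat(np.roll(s["ee_rot"],-1))
def rows(poses,p,R):
    for k,(q,Q) in enumerate(poses):
        d=np.round(R.inv().apply(q-p)*100,1); w=np.round(np.degrees((R.inv()*Q).as_rotvec()),1)
        print(k//5,[*map(float,d),*map(float,w),1], "" if max(abs(d))<=5 and np.linalg.norm(w)<8.59 else "TOO BIG")
        p=p+R.apply(d/100); R=R*Ro.from_rotvec(np.radians(w))
def lin(a,b,n):
    S=Slerp([0,1],Ro.concatenate([a[1],b[1]]))
    return [(a[0]+(b[0]-a[0])*t,S(t)) for t in np.arange(1,n+1)/n]
def where():
    "tip front corner in hinge coordinates, mm, tilt, force along U, side, up"
    s=manip.get_state();p,R=now();M=R.as_matrix();T=p+.008*M[:,2]-.011*M[:,0]-H
    V=np.cross(Z,U);F=s["contact_force"]
    print("t",s["clock"],"corner u,v,w mm",(1e3*np.array([T@U,T@V,T[2]])).round(1),"tilt",np.degrees(np.arcsin(M[:,2]@U)).round(1),"F u,v,w",np.round([F@U,F@V,F[2]],1),"w",s["width"],"q",s["qpos"].round(2))
E
python3 - <<'E'
from plan import *
a=now(); b=pose((-.16,.19),0); c=pose(onface(.055,118,.025),44)
print(b[0],c[0])
rows(lin(a,b,15)+lin(b,c,10),*a)
E
```

```text
[ 0.33594996 -0.05548771  0.251     ] [ 0.4421478  -0.03657099  0.08699986]
0 [-2.3, -3.7, -0.1, 0.0, 0.0, -1.6, 1] 
0 [-2.1, -3.7, -0.1, 0.0, 0.0, -1.6, 1] 
0 [-2.1, -3.7, -0.0, 0.0, 0.0, -1.6, 1] 
0 [-1.9, -3.9, -0.1, 0.0, 0.0, -1.6, 1] 
0 [-1.9, -3.8, -0.1, 0.0, 0.0, -1.6, 1] 
1 [-1.7, -4.0, -0.1, 0.0, 0.0, -1.6, 1] 
1 [-1.6, -4.0, -0.0, 0.0, 0.0, -1.6, 1] 
1 [-1.5, -4.0, -0.1, 0.0, 0.0, -1.6, 1] 
1 [-1.4, -4.0, -0.1, 0.0, 0.0, -1.6, 1] 
1 [-1.3, -4.1, -0.1, 0.0, 0.0, -1.6, 1] 
2 [-1.2, -4.2, -0.1, 0.0, 0.0, -1.6, 1] 
2 [-1.0, -4.1, -0.0, 0.0, 0.0, -1.7, 1] 
2 [-1.0, -4.2, -0.1, 0.0, 0.0, -1.6, 1] 
2 [-0.8, -4.3, -0.1, 0.0, 0.0, -1.6, 1] 
2 [-0.7, -4.2, -0.1, 0.0, 0.0, -1.6, 1] 
3 [-1.0, 0.0, 1.7, 0.0, -4.4, 0.0, 1] 
3 [-1.0, 0.0, 1.7, 0.0, -4.4, 0.0, 1] 
3 [-0.8, 0.0, 1.8, 0.0, -4.4, 0.0, 1] 
3 [-0.7, 0.0, 1.8, 0.0, -4.4, 0.0, 1] 
3 [-0.5, 0.0, 1.9, 0.0, -4.4, 0.0, 1] 
4 [-0.4, 0.0, 1.9, 0.0, -4.4, 0.0, 1] 
4 [-0.2, 0.0, 2.0, 0.0, -4.4, 0.0, 1] 
4 [-0.1, -0.0, 1.9, 0.0, -4.4, 0.0, 1] 
4 [0.0, -0.0, 2.0, 0.0, -4.4, 0.0, 1] 
4 [0.3, -0.0, 2.0, 0.0, -4.4, 0.0, 1]
```

Request:
{"method": "servo_tool", "body": {"increments": [[-2.3,-3.7,-0.1,0,0,-1.6,1],[-2.1,-3.7,-0.1,0,0,-1.6,1],[-2.1,-3.7,0,0,0,-1.6,1],[-1.9,-3.9,-0.1,0,0,-1.6,1],[-1.9,-3.8,-0.1,0,0,-1.6,1]], "squeeze": 20}}

```text
clock: 1.5
position: [0.2049, 0.3522, 0.2434]
ee_rot: [0.0, 0.051, 0.999, 0.0]
contact_force: [1.2, -0.1, 0.7]
width: 0.0125
gripper_force: 0.0
```

Request:
{"method": "servo_tool", "body": {"increments": [[-1.7,-4.0,-0.1,0,0,-1.6,1],[-1.6,-4.0,0,0,0,-1.6,1],[-1.5,-4.0,-0.1,0,0,-1.6,1],[-1.4,-4.0,-0.1,0,0,-1.6,1],[-1.3,-4.1,-0.1,0,0,-1.6,1]]}}

```text
clock: 2.0
position: [0.2702, 0.148, 0.2477]
ee_rot: [0.001, -0.019, 1.0, 0.0]
contact_force: [1.5, 0.1, -0.1]
width: -0.0001
gripper_force: 0.0
```

Request:
{"method": "servo_tool", "body": {"increments": [[-1.2,-4.2,-0.1,0,0,-1.6,1],[-1.0,-4.1,0,0,0,-1.7,1],[-1.0,-4.2,-0.1,0,0,-1.6,1],[-0.8,-4.3,-0.1,0,0,-1.6,1],[-0.7,-4.2,-0.1,0,0,-1.6,1]]}}

```text
clock: 2.5
position: [0.3364, -0.0574, 0.2517]
ee_rot: [0.001, -0.088, 0.996, -0.0]
contact_force: [1.3, 0.6, -0.2]
width: 0.0001
gripper_force: 0.0
```

Run:
```python
from plan import *
where(); a=now(); b=pose(onface(.055,118,.025),44)
rows(lin(a,b,10),*a)
```

```text
t 2.5 corner u,v,w mm [-159.8   -2.   190.7] tilt 0.1 F u,v,w [ 1.4  0.4 -0.2] w 0.00012014890279120363 q [-0.37 -0.1   1.9   0.    1.34 -2.12]
0 [-1.1, 0.0, 1.6, -0.0, -4.4, 0.0, 1] 
0 [-0.9, 0.0, 1.8, -0.0, -4.4, 0.0, 1] 
0 [-0.8, 0.1, 1.8, -0.0, -4.4, 0.0, 1] 
0 [-0.7, -0.0, 1.8, -0.0, -4.4, 0.0, 1] 
0 [-0.5, 0.0, 1.9, -0.0, -4.4, 0.0, 1] 
1 [-0.4, 0.0, 2.0, 0.0, -4.3, 0.0, 1] 
1 [-0.2, 0.0, 1.9, 0.0, -4.4, 0.0, 1] 
1 [-0.1, 0.1, 2.0, 0.0, -4.4, 0.0, 1] 
1 [0.0, -0.0, 1.9, 0.0, -4.4, 0.0, 1] 
1 [0.3, 0.0, 2.0, 0.0, -4.4, 0.0, 1]
```

Request:
{"method": "servo_tool", "body": {"increments": [[-1.1,0,1.6,0,-4.4,0,1],[-0.9,0,1.8,0,-4.4,0,1],[-0.8,0.1,1.8,0,-4.4,0,1],[-0.7,0,1.8,0,-4.4,0,1],[-0.5,0,1.9,0,-4.4,0,1]]}}

```text
clock: 3.0
position: [0.3892, -0.0454, 0.169]
ee_rot: [0.192, -0.087, 0.977, 0.016]
contact_force: [-0.2, 0.5, -0.5]
width: 0.0001
gripper_force: 0.0
```

Request:
{"method": "servo_tool", "body": {"increments": [[-0.4,0,2.0,0,-4.3,0,1],[-0.2,0,1.9,0,-4.4,0,1],[-0.1,0.1,2.0,0,-4.4,0,1],[0,0,1.9,0,-4.4,0,1],[0.3,0,2.0,0,-4.4,0,1]]}}

```text
clock: 3.5
position: [0.4566, 0.0181, 0.149]
ee_rot: [0.322, -0.06, 0.945, -0.005]
contact_force: [-0.6, -0.3, -0.8]
width: 0.0001
gripper_force: 0.3
```

```bash
cat >> plan.py <<'E'
def sweep(ths,r=.055,gap=0):
    return [pose(onface(r,t,gap),min(44,max(0,t-65))) for t in ths]
E
python3 - <<'E'
from plan import *
where(); snap("scene","s1"); a=now()
rows(lin(a,pose(onface(.055,112,0),44),5)+sweep(range(106,40,-6)),*a)
E
```

```text
t 3.5 corner u,v,w mm [-25.7  50.4  96.4] tilt 37.3 F u,v,w [-0.6 -0.2 -0.8] w 0.0001068730514037671 q [-0.26 -0.05  2.39  0.82  0.26 -2.7 ]
0 [0.5, -1.0, 0.9, -0.9, -1.3, -0.2, 1] 
0 [0.5, -1.1, 0.8, -0.8, -1.3, -0.2, 1] 
0 [0.5, -1.0, 0.8, -0.9, -1.3, -0.2, 1] 
0 [0.6, -1.1, 0.8, -0.9, -1.4, -0.2, 1] 
0 [0.6, -1.1, 0.8, -0.8, -1.3, -0.2, 1] 
1 [-0.6, 0.0, 0.1, -0.0, 3.0, -0.0, 1] 
1 [-0.6, 0.0, 0.2, -0.0, 6.0, -0.0, 1] 
1 [-0.6, 0.0, 0.1, -0.0, 6.0, -0.0, 1] 
1 [-0.6, 0.0, 0.2, -0.0, 6.0, -0.0, 1] 
1 [-0.6, 0.0, 0.1, -0.0, 6.0, -0.0, 1] 
2 [-0.6, 0.0, 0.1, -0.0, 6.0, -0.0, 1] 
2 [-0.6, 0.0, 0.2, -0.0, 6.0, -0.0, 1] 
2 [-0.6, 0.0, 0.1, -0.0, 5.0, -0.0, 1] 
2 [-0.6, 0.0, 0.3, -0.0, 0.0, -0.0, 1] 
2 [-0.4, 0.0, 0.3, -0.0, 0.0, -0.0, 1] 
3 [-0.5, 0.0, 0.4, -0.0, 0.0, -0.0, 1]
```

View pics/s1.png

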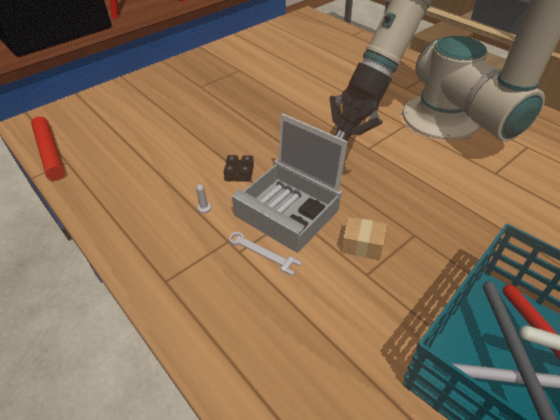

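Tilting this far took the wrist close to its singularity and the last joint to its limit. The fingers are at about (340, 135), beside and behind the still-upright cover. I'll back off, flip the tool half a turn and use less tilt, pushing high on the step first.

Run:
```python
from plan import *
a=now(); b=pose((-.17,.19),0)
rows(lin(a,b,10),*a)
```

```text
0 [0.5, -0.7, -1.6, -0.4, 3.7, -0.3, 1] 
0 [0.6, -0.6, -1.6, -0.3, 3.8, -0.2, 1] 
0 [0.7, -0.7, -1.6, -0.4, 3.7, -0.3, 1] 
0 [0.8, -0.6, -1.5, -0.4, 3.8, -0.2, 1] 
0 [0.9, -0.6, -1.5, -0.4, 3.7, -0.3, 1] 
1 [1.0, -0.7, -1.4, -0.3, 3.7, -0.3, 1] 
1 [1.1, -0.5, -1.3, -0.4, 3.8, -0.2, 1] 
1 [1.2, -0.6, -1.3, -0.4, 3.7, -0.3, 1] 
1 [1.2, -0.6, -1.2, -0.3, 3.8, -0.2, 1] 
1 [1.4, -0.6, -1.1, -0.4, 3.7, -0.3, 1]
```

Request:
{"method": "servo_tool", "body": {"increments": [[0.5,-0.7,-1.6,-0.4,3.7,-0.3,1],[0.6,-0.6,-1.6,-0.3,3.8,-0.2,1],[0.7,-0.7,-1.6,-0.4,3.7,-0.3,1],[0.8,-0.6,-1.5,-0.4,3.8,-0.2,1],[0.9,-0.6,-1.5,-0.4,3.7,-0.3,1]]}}

```text
clock: 4.05
position: [0.3942, -0.0173, 0.1982]
ee_rot: [0.172, -0.076, 0.982, -0.0]
contact_force: [0.5, 0.6, -0.2]
width: -0.0002
gripper_force: 0.0
```

Request:
{"method": "servo_tool", "body": {"increments": [[1.0,-0.7,-1.4,-0.3,3.7,-0.3,1],[1.1,-0.5,-1.3,-0.4,3.8,-0.2,1],[1.2,-0.6,-1.3,-0.4,3.7,-0.3,1],[1.2,-0.6,-1.2,-0.3,3.8,-0.2,1],[1.4,-0.6,-1.1,-0.4,3.7,-0.3,1]]}}

```text
clock: 4.55
position: [0.3286, -0.0576, 0.2479]
ee_rot: [0.009, -0.088, 0.996, 0.001]
contact_force: [-0.3, 0.2, -0.5]
width: -0.0
gripper_force: 0.0
```

Run:
```python
from plan import *
where()
```

```text
t 4.55 corner u,v,w mm [-167.4   -0.8  187.1] tilt 1.0 F u,v,w [-0.2  0.2 -0.5] w -2.0476297613085484e-05 q [-0.39 -0.12  1.93  0.01  1.32 -2.14]
```

Request:
{"method": "servo_tool", "body": {"increments": [[0,0,0,0,0,7.2,1],[0,0,0,0,0,7.2,1],[0,0,0,0,0,7.2,1],[0,0,0,0,0,7.2,1],[0,0,0,0,0,7.2,1]]}}

```text
clock: 5.05
position: [0.3289, -0.0572, 0.2471]
ee_rot: [0.009, 0.226, 0.974, 0.004]
contact_force: [-0.7, -0.3, 0.0]
width: -0.0001
gripper_force: 0.0
```

Request:
{"method": "servo_tool", "body": {"increments": [[0,0,0,0,0,7.2,1],[0,0,0,0,0,7.2,1],[0,0,0,0,0,7.2,1],[0,0,0,0,0,7.2,1],[0,0,0,0,0,7.2,1]]}}

```text
clock: 5.55
position: [0.3289, -0.0572, 0.2471]
ee_rot: [0.008, 0.516, 0.856, 0.007]
contact_force: [0.1, 1.1, -0.4]
width: 0.0002
gripper_force: 0.0
```

Request:
{"method": "servo_tool", "body": {"increments": [[0,0,0,0,0,7.2,1],[0,0,0,0,0,7.2,1],[0,0,0,0,0,7.2,1],[0,0,0,0,0,7.2,1],[0,0,0,0,0,7.2,1]]}}

```text
clock: 6.05
position: [0.3289, -0.0572, 0.2471]
ee_rot: [0.005, 0.756, 0.655, 0.009]
contact_force: [0.1, -0.5, 0.6]
width: -0.0002
gripper_force: 0.0
```

Request:
{"method": "servo_tool", "body": {"increments": [[0,0,0,0,0,7.2,1],[0,0,0,0,0,7.2,1],[0,0,0,0,0,7.2,1],[0,0,0,0,0,7.2,1],[0,0,0,0,0,7.2,1]]}}

```text
clock: 6.55
position: [0.3289, -0.0572, 0.2471]
ee_rot: [0.002, 0.921, 0.389, 0.01]
contact_force: [0.1, -1.1, 0.2]
width: -0.0001
gripper_force: 0.0
```

Request:
{"method": "servo_tool", "body": {"increments": [[0,0,0,0,0,7.2,1],[0,0,0,0,0,7.2,1],[0,0,0,0,0,7.2,1],[0,0,0,0,0,7.2,1],[0,0,0,0,0,7.2,1]]}}

```text
clock: 7.05
position: [0.3289, -0.0572, 0.2471]
ee_rot: [-0.001, 0.996, 0.086, 0.01]
contact_force: [0.2, -0.1, -0.5]
width: 0.0001
gripper_force: 0.0
```

```bash
sed -i 's/x=-f; R/x=f; R/; s/-.011\*M\[:,0\]-H/+.011*M[:,0]-H/' plan.py
python3 - <<'E'
from plan import *
where(); a=now()
c=pose(onface(.095,112,.035),18)
rows(lin(a,c,10)+[pose(onface(.095,t,.008+g),al) for t,g,al in((112,.015,18),(112,.005,18),(108,0,18),(104,0,17),(100,0,16))],*a)
E
```

```text
t 7.05 corner u,v,w mm [-167.1   -0.5  186.3] tilt 1.1 F u,v,w [ 0.1 -0.1 -0.5] w 9.032963354404692e-05 q [-0.39 -0.12  1.93  0.01  1.31  1.  ]
0 [0.9, -0.0, 1.2, 0.0, 1.7, -0.0, 1] 
0 [0.9, -0.0, 1.2, 0.0, 1.7, -0.1, 1] 
0 [0.9, -0.0, 1.2, 0.0, 1.7, 0.0, 1] 
0 [0.8, -0.0, 1.3, 0.0, 1.6, -0.0, 1] 
0 [0.8, -0.0, 1.2, 0.0, 1.7, -0.0, 1] 
1 [0.7, -0.0, 1.3, 0.0, 1.7, -0.1, 1] 
1 [0.8, -0.1, 1.4, 0.0, 1.7, 0.0, 1] 
1 [0.6, 0.0, 1.3, 0.0, 1.7, -0.0, 1] 
1 [0.7, 0.0, 1.4, 0.0, 1.7, -0.0, 1] 
1 [0.6, 0.0, 1.3, 0.0, 1.7, -0.1, 1] 
2 [1.1, 0.0, -0.1, 0.0, -0.0, 0.0, 1] 
2 [1.0, 0.0, -0.0, 0.0, -0.0, 0.0, 1] 
2 [1.2, 0.0, -0.1, 0.0, -0.0, 0.0, 1] 
2 [0.7, 0.0, -0.1, 0.0, -1.0, 0.0, 1] 
2 [0.7, 0.0, -0.0, 0.0, -1.0, 0.0, 1]
```

Request:
{"method": "servo_tool", "body": {"increments": [[0.9,0,1.2,0,1.7,0,1],[0.9,0,1.2,0,1.7,-0.1,1],[0.9,0,1.2,0,1.7,0,1],[0.8,0,1.3,0,1.6,0,1],[0.8,0,1.2,0,1.7,0,1]]}}

```text
clock: 7.55
position: [0.3762, -0.0486, 0.1892]
ee_rot: [-0.007, 0.993, 0.089, 0.083]
contact_force: [0.8, 0.1, 0.8]
width: 0.0
gripper_force: 0.0
```

Request:
{"method": "servo_tool", "body": {"increments": [[0.7,0,1.3,0,1.7,-0.1,1],[0.8,-0.1,1.4,0,1.7,0,1],[0.6,0,1.3,0,1.7,0,1],[0.7,0,1.4,0,1.7,0,1],[0.6,0,1.3,0,1.7,-0.1,1]]}}

```text
clock: 8.05
position: [0.4237, -0.0389, 0.1315]
ee_rot: [-0.014, 0.983, 0.09, 0.157]
contact_force: [-0.3, 1.1, -0.4]
width: -0.0
gripper_force: 0.0
```

Run:
```python
from plan import *
where(); a=now()
rows([pose(onface(.095,t,.008+g),al) for t,g,al in((112,.015,18),(112,.005,18),(108,0,18),(104,0,17),(100,0,16),(96,0,15),(92,0,13),(88,0,12),(84,0,11),(80,0,10))],*a)
```

```text
t 8.05 corner u,v,w mm [-68.8   1.   74.3] tilt 18.1 F u,v,w [-0.1  1.2 -0.4] w -1.0504480886616392e-05 q [-0.4   0.01  2.19  0.27  0.69  0.8 ]
0 [1.1, 0.1, -0.1, -0.1, -0.1, 0.4, 1] 
0 [1.0, -0.0, -0.1, 0.0, -0.0, -0.0, 1] 
0 [1.1, -0.0, -0.1, 0.0, -0.0, -0.0, 1] 
0 [0.7, -0.0, -0.1, 0.0, -1.0, -0.0, 1] 
0 [0.7, -0.0, 0.0, 0.0, -1.0, -0.0, 1] 
1 [0.7, -0.0, 0.0, 0.0, -1.0, -0.0, 1] 
1 [0.7, -0.0, 0.0, 0.0, -2.0, -0.0, 1] 
1 [0.7, -0.0, 0.1, 0.0, -1.0, -0.0, 1] 
1 [0.6, -0.0, 0.1, 0.0, -1.0, -0.0, 1] 
1 [0.7, -0.0, 0.1, 0.0, -1.0, -0.0, 1]
```

Request:
{"method": "servo_tool", "body": {"increments": [[1.1,0.1,-0.1,-0.1,-0.1,0.4,1],[1.0,0,-0.1,0,0,0,1],[1.1,0,-0.1,0,0,0,1],[0.7,0,-0.1,0,-1,0,1],[0.7,0,0,0,-1,0,1]]}}

```text
clock: 8.55
position: [0.4667, -0.0322, 0.1507]
ee_rot: [-0.012, 0.986, 0.087, 0.139]
contact_force: [-0.0, -0.3, -0.8]
width: 0.0001
gripper_force: 0.0
```

Request:
{"method": "servo_tool", "body": {"increments": [[0.7,0,0,0,-1,0,1],[0.7,0,0,0,-2,0,1],[0.7,0,0.1,0,-1,0,1],[0.6,0,0.1,0,-1,0,1],[0.7,0,0.1,0,-1,0,1]]}}

```text
clock: 9.05
position: [0.4991, -0.026, 0.1547]
ee_rot: [-0.008, 0.992, 0.088, 0.086]
contact_force: [-1.8, -0.5, -0.3]
width: 0.0003
gripper_force: 0.3
```

Run:
```python
from plan import *
where(); a=now(); snap("scene","s2")
rows([pose(onface(.095,t,.008),al) for t,al in((76,9),(72,8),(68,6),(64,4),(60,2))],*a)
```

```text
t 9.05 corner u,v,w mm [ 7.   0.5 95.7] tilt 9.9 F u,v,w [-1.8 -0.2 -0.3] w 0.00025945501322098346 q [-0.24  0.15  1.92  0.09  0.92  1.11]
0 [0.6, 0.0, 0.2, 0.0, -0.9, -0.0, 1] 
0 [0.7, 0.0, 0.2, 0.0, -1.0, -0.0, 1] 
0 [0.6, 0.0, 0.2, 0.0, -2.0, -0.0, 1] 
0 [0.6, 0.0, 0.2, 0.0, -2.0, -0.0, 1] 
0 [0.7, 0.0, 0.3, -0.0, -2.0, -0.0, 1]
```

View pics/s2.png

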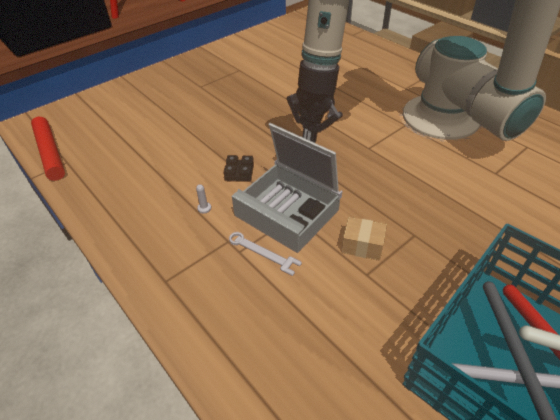

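The cover is being pushed over: its free edge now runs from about (275, 130) to (340, 160), roughly 80°. I'll continue to 60°.

Request:
{"method": "servo_tool", "body": {"increments": [[0.6,0,0.2,0,-0.9,0,1],[0.7,0,0.2,0,-1,0,1],[0.6,0,0.2,0,-2,0,1],[0.6,0,0.2,0,-2,0,1],[0.7,0,0.3,0,-2,0,1]]}}

```text
clock: 9.6
position: [0.5315, -0.0201, 0.1476]
ee_rot: [-0.002, 0.996, 0.088, 0.017]
contact_force: [-0.9, 0.1, -0.3]
width: -0.0001
gripper_force: 0.4
```

Run:
```python
from plan import *
where(); a=now()
p=[pose(onface(.085,70,.03),1)]+[pose(onface(.06,t,g),0) for t,g in((74,.025),(68,.012),(64,.004),(60,0))]
rows(lin(a,p[0],4)+lin(p[0],p[1],2)+p[2:]+[pose(onface(.06,t,0),0) for t in range(56,35,-4)],*a)
```

```text
t 9.6 corner u,v,w mm [38.9  0.5 86.9] tilt 1.9 F u,v,w [-0.9  0.3 -0.3] w -0.00014384852189818924 q [-0.18  0.26  1.77  0.01  1.08  1.21]
0 [-1.0, 0.0, -0.1, -0.0, -0.2, -0.0, 1] 
0 [-1.0, 0.0, -0.2, -0.0, -0.3, -0.0, 1] 
0 [-1.0, 0.0, -0.1, -0.0, -0.2, -0.0, 1] 
0 [-1.0, 0.1, -0.1, -0.0, -0.2, -0.0, 1] 
0 [-0.4, -0.0, 1.3, -0.0, -0.5, -0.0, 1] 
1 [-0.4, -0.0, 1.2, -0.0, -0.5, -0.0, 1] 
1 [1.9, -0.0, 0.4, -0.0, -0.0, -0.0, 1] 
1 [1.1, -0.0, 0.5, -0.0, -0.0, -0.0, 1] 
1 [0.7, -0.0, 0.3, -0.0, -0.0, -0.0, 1] 
1 [0.4, -0.0, 0.3, -0.0, -0.0, -0.0, 1] 
2 [0.3, -0.0, 0.2, -0.0, -0.0, -0.0, 1] 
2 [0.4, -0.0, 0.2, -0.0, -0.0, -0.0, 1] 
2 [0.3, -0.0, 0.3, -0.0, -0.0, -0.0, 1] 
2 [0.3, -0.0, 0.3, -0.0, -0.0, -0.0, 1] 
2 [0.2, -0.0, 0.3, -0.0, -0.0, -0.0, 1]
```

Request:
{"method": "servo_tool", "body": {"increments": [[-1.0,0,-0.1,0,-0.2,0,1],[-1.0,0,-0.2,0,-0.3,0,1],[-1.0,0,-0.1,0,-0.2,0,1],[-1.0,0.1,-0.1,0,-0.2,0,1],[-0.4,0,1.3,0,-0.5,0,1]]}}

```text
clock: 10.1
position: [0.4877, -0.0294, 0.1399]
ee_rot: [-0.0, 0.996, 0.087, 0.008]
contact_force: [0.7, 1.4, -0.7]
width: 0.0002
gripper_force: 0.0
```

Request:
{"method": "servo_tool", "body": {"increments": [[-0.4,0,1.2,0,-0.5,0,1],[1.9,0,0.4,0,0,0,1],[1.1,0,0.5,0,0,0,1],[0.7,0,0.3,0,0,0,1],[0.4,0,0.3,0,0,0,1]]}}

```text
clock: 10.6
position: [0.525, -0.0223, 0.1106]
ee_rot: [-0.0, 0.996, 0.088, 0.001]
contact_force: [-0.8, -0.5, 1.3]
width: 0.0001
gripper_force: 0.7
```

Run:
```python
from plan import *
where(); a=now(); snap("scene","s3")
rows([pose(onface(.06,t,0),0) for t in range(56,6,-5)],*a)
```

```text
t 10.6 corner u,v,w mm [31.9 -0.4 49.7] tilt 0.1 F u,v,w [-0.8 -0.4  1.3] w 7.848606867961192e-05 q [-0.18  0.31  1.81  0.    1.03  1.22]
0 [-0.0, -0.0, -0.1, -0.0, -0.1, -0.0, 1] 
0 [0.4, -0.0, 0.3, -0.0, 0.0, -0.0, 1] 
0 [0.4, -0.0, 0.3, -0.0, 0.0, -0.0, 1] 
0 [0.4, -0.0, 0.4, -0.0, 0.0, -0.0, 1] 
0 [0.3, -0.0, 0.4, -0.0, 0.0, -0.0, 1] 
1 [0.3, -0.0, 0.4, -0.0, 0.0, -0.0, 1] 
1 [0.3, -0.0, 0.5, -0.0, 0.0, -0.0, 1] 
1 [0.2, -0.0, 0.4, -0.0, 0.0, -0.0, 1] 
1 [0.2, -0.0, 0.5, -0.0, 0.0, -0.0, 1] 
1 [0.2, -0.0, 0.5, -0.0, 0.0, -0.0, 1]
```

View pics/s3.png

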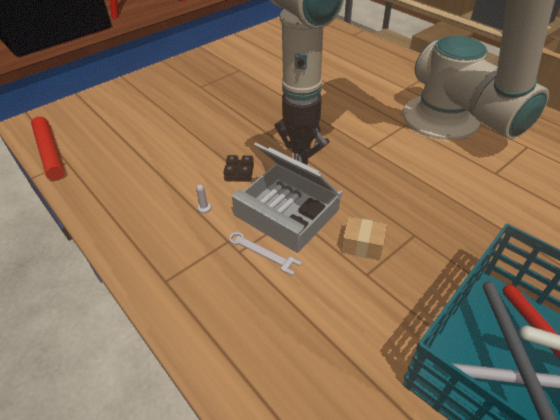

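The cover stands at about 60°, its edge running from (257, 148) to (335, 190), with the tip behind the step. I'll continue the arc down.

Request:
{"method": "servo_tool", "body": {"increments": [[0,0,0,0,0,0,1],[0.4,0,0.3,0,0,0,1],[0.4,0,0.3,0,0,0,1],[0.4,0,0.4,0,0,0,1],[0.3,0,0.4,0,0,0,1]]}}

```text
clock: 11.15
position: [0.5399, -0.0196, 0.0973]
ee_rot: [-0.0, 0.996, 0.088, 0.002]
contact_force: [-2.1, 0.9, 0.1]
width: 0.0
gripper_force: 0.9
```

Request:
{"method": "servo_tool", "body": {"increments": [[0.3,0,0.4,0,0,0,1],[0.3,0,0.5,0,0,0,1],[0.2,0,0.4,0,0,0,1],[0.2,0,0.5,0,0,0,1],[0.2,0,0.5,0,0,0,1]]}}

```text
clock: 11.65
position: [0.5519, -0.0174, 0.0744]
ee_rot: [-0.0, 0.996, 0.088, 0.002]
contact_force: [-1.9, 1.3, 2.5]
width: -0.0002
gripper_force: 1.1
```

Run:
```python
from plan import *
where(); a=now(); snap("scene","s4")
rows([pose(onface(.06,t,0),0) for t in (8,5,3,1,0)],*a)
for l in("step","edge"): print(l,[(np.round(q["at"],1).tolist(),round(q["p"],2)) for q in finder.tip_of(l,"scene")[:2]])
for th in (25,20,15,10,5,0):
    for s in (0,.008):
        t=np.radians(th); e=H+(.130+s)*(np.cos(t)*U+np.sin(t)*Z); print(th,s,proj("scene",e).round(1))
```

```text
t 11.65 corner u,v,w mm [59.3 -0.4 13.4] tilt 0.2 F u,v,w [-1.6  1.6  2.5] w -0.00021569969540516688 q [-0.16  0.38  1.8   0.    0.96  1.24]
0 [-0.0, -0.0, 0.3, -0.0, -0.2, -0.0, 1] 
0 [0.0, -0.0, 0.3, -0.0, -0.0, -0.0, 1] 
0 [0.0, -0.0, 0.2, -0.0, -0.0, -0.0, 1] 
0 [0.1, -0.0, 0.2, -0.0, -0.0, -0.0, 1] 
0 [-0.0, -0.0, 0.1, -0.0, -0.0, -0.0, 1] 
step [([285.3, 185.8], 0.83), ([364.6, 248.6], 0.67)]
edge [([270.9, 202.3], 0.97)]
25 0 [[271.9 188.6]]
25 0.008 [[269.5 189.3]]
20 0 [[270.8 193.4]]
20 0.008 [[268.3 194.5]]
15 0 [[269.9 198.1]]
15 0.008 [[267.5 199.5]]
10 0 [[269.4 202.5]]
10 0.008 [[266.9 204.2]]
5 0 [[269.2 206.7]]
5 0.008 [[266.7 208.6]]
0 0 [[269.3 210.5]]
0 0.008 [[266.8 212.7]]
```

View pics/s4.png

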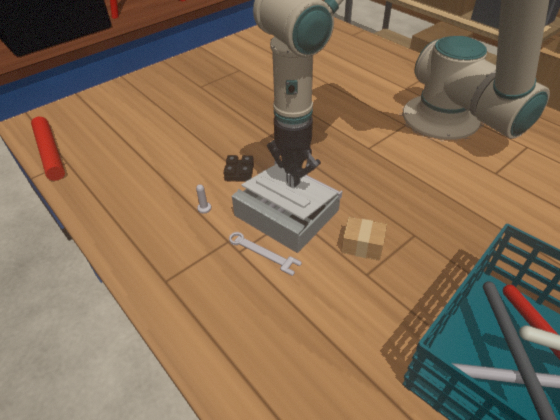

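The cover is at about 11° (edge at (271, 202)) and its slide is still near 0. I'll press it flat.

Request:
{"method": "servo_tool", "body": {"increments": [[0,0,0.3,0,0,0,1],[0,0,0.3,0,0,0,1],[0,0,0.2,0,0,0,1],[0,0,0.2,0,0,0,1],[0,0,0.1,0,0,0,1]]}}

```text
clock: 12.3
position: [0.5521, -0.0177, 0.0637]
ee_rot: [-0.0, 0.996, 0.088, 0.002]
contact_force: [0.4, 0.6, 2.7]
width: 0.0003
gripper_force: 1.2
```

```bash
cat > chk.py <<'E'
from plan import *
where(); 
for c in("scene","top"):
    optics.get_image(c)
    for l in("step","edge","lip"): print(c,l,[(np.round(q["at"],1).tolist(),round(q["p"],2)) for q in finder.tip_of(l,c)[:1]])
    print([(s,proj(c,H+(.130+s)*U).round(1).tolist(),proj(c,H+(.080+s)*U+.006*Z).round(1).tolist()) for s in(0,.01,.02)])
E
python3 chk.py
```

```text
t 12.3 corner u,v,w mm [59.5 -0.7  2.7] tilt 0.2 F u,v,w [0.5 0.6 2.7] w 0.0003094189118108572 q [-0.16  0.4   1.81  0.    0.93  1.24]
scene step [([284.2, 192.4], 0.89)]
scene edge [([270.7, 209.6], 0.83)]
scene lip [([265.8, 210.0], 0.83)]
[(0, [[269.3, 210.5]], [[283.9, 195.5]]), (0.01, [[266.2, 213.2]], [[281.0, 198.0]]), (0.02, [[263.1, 215.9]], [[278.1, 200.6]])]
top step [([366.5, 171.7], 0.52)]
top edge []
top lip []
[(0, [[294.7, 207.3]], [[300.3, 235.0]]), (0.01, [[293.6, 201.7]], [[299.2, 229.3]]), (0.02, [[292.6, 196.2]], [[298.1, 223.6]])]
```

Request:
{"method": "servo_tool", "body": {"increments": [[0,0,0.1,0,0,0,1],[0,0,0.1,0,0,0,1],[0,0,0.1,0,0,0,1],[0,0,0,0,0,0,1],[0,0,0,0,0,0,1]]}}

```text
clock: 13.2
position: [0.5527, -0.0176, 0.0626]
ee_rot: [-0.0, 0.996, 0.088, 0.003]
contact_force: [-0.9, 0.9, 12.9]
width: -0.0002
gripper_force: 6.3
```

Request:
{"method": "servo_tool", "body": {"increments": [[0.3,0,0,0,0,0,1],[0.4,0,0,0,0,0,1],[0.4,0,0,0,0,0,1],[0.4,0,0,0,0,0,1],[0.3,0,0,0,0,0,1]]}}

```text
clock: 13.7
position: [0.5703, -0.0144, 0.0626]
ee_rot: [-0.0, 0.996, 0.088, 0.003]
contact_force: [-1.1, 1.0, 12.6]
width: -0.0002
gripper_force: 6.2
```

```bash
python3 chk.py
```

```text
t 13.7 corner u,v,w mm [77.9 -0.6  1.6] tilt 0.3 F u,v,w [-0.9  1.1 12.6] w -0.00017277736862443763 q [-0.15  0.42  1.77  0.    0.95  1.25]
scene step [([280.5, 197.5], 0.73)]
scene edge [([265.6, 215.2], 0.58)]
scene lip [([268.3, 209.9], 0.9)]
[(0, [[269.3, 210.5]], [[283.9, 195.5]]), (0.01, [[266.2, 213.2]], [[281.0, 198.0]]), (0.02, [[263.1, 215.9]], [[278.1, 200.6]])]
top step []
top edge []
top lip []
[(0, [[294.7, 207.3]], [[300.3, 235.0]]), (0.01, [[293.6, 201.7]], [[299.2, 229.3]]), (0.02, [[292.6, 196.2]], [[298.1, 223.6]])]
```

Request:
{"method": "servo_tool", "body": {"increments": [[0.3,0,0,0,0,0,1],[0.4,0,0,0,0,0,1],[0.3,0,0,0,0,0,1],[0.3,0,0,0,0,0,1],[0.2,0,0,0,0,0,1]]}}

```text
clock: 14.6
position: [0.5764, -0.0128, 0.062]
ee_rot: [0.0, 0.996, 0.089, -0.006]
contact_force: [-14.3, -3.4, 22.4]
width: -0.0
gripper_force: 10.8
```

```bash
python3 chk.py
```

```text
t 14.6 corner u,v,w mm [84.1 -0.1  0.9] tilt -0.7 F u,v,w [-14.6  -0.9  22.4] w -1.1327373003652896e-05 q [-0.14  0.43  1.74 -0.    0.98  1.25]
scene step [([282.1, 197.4], 0.78)]
scene edge [([265.7, 213.7], 0.98)]
scene lip [([267.7, 212.7], 0.6)]
[(0, [[269.3, 210.5]], [[283.9, 195.5]]), (0.01, [[266.2, 213.2]], [[281.0, 198.0]]), (0.02, [[263.1, 215.9]], [[278.1, 200.6]])]
top step []
top edge []
top lip []
[(0, [[294.7, 207.3]], [[300.3, 235.0]]), (0.01, [[293.6, 201.7]], [[299.2, 229.3]]), (0.02, [[292.6, 196.2]], [[298.1, 223.6]])]
```

Run:
```python
from h import *
a=optics.get_image("scene")[160:260,220:350]; b=optics.get_image("top")[150:300,220:400]
c=np.hstack([cv2.resize(a,(520,400),interpolation=2),cv2.resize(b[:, :84],(224,400),interpolation=2)])
c=cv2.resize(a,(780,600),interpolation=cv2.INTER_CUBIC)
cv2.imwrite("pics/c5.png",c[:,:,::-1])
```

```text
(no output)
```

View pics/c5.png

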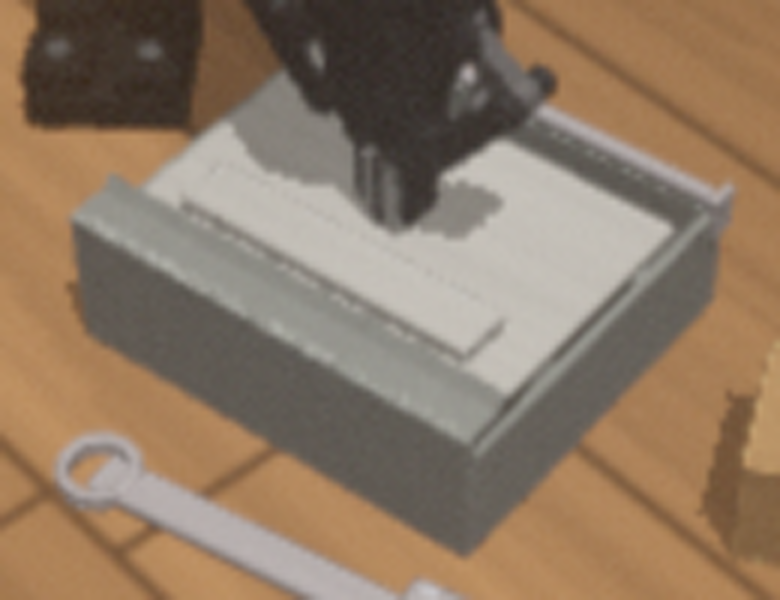

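The cover's free edge is under the lip and a wide gap has opened at the hinge. The step's corners are at about (304, 214) and (298, 219) in the full picture, so I'll measure the slide from those.

Run:
```python
from plan import *
V=np.cross(Z,U)
for n,px,u0,v in(("rearR",(303.8,214.2),.080,.065),("rearL",(255.8,187.5),.080,-.065),("frontR",(298.3,218.7),.104,.065),("frontL",(250.5,194),.104,-.065)):
    X=onz("scene",px,.063)-H; print(n,"slide mm",1e3*(X@U-u0),"v",1e3*X@V)
X=onz("scene",(220+675/6,160+232/6),.055)-H;print("rear cover corner u,v",1e3*X@U,1e3*X@V)
for px,n in(((220+105/6,160+180/6),"flareL"),((220+512/6,160+395/6),"flareR")):
    X=onz("scene",px,.068)-H;print(n,1e3*X@U,"(133)",1e3*X@V)
```

```text
rearR slide mm 21.25902567337293 v 70.14138750145689
rearL slide mm 21.508294428043126 v -62.35148901976751
frontR slide mm 14.305418956064894 v 68.83784214654222
frontL slide mm 20.063117965597982 v -57.86794840968016
rear cover corner u,v 20.175745853397228 87.12681350680427
flareL 135.69285030805264 (133) -85.01729504470595
flareR 128.75229001862678 (133) 94.62089116462438
```

The slide is about 20 mm to within 2 mm. I'll confirm it by easing the press and pushing on the step itself.

Request:
{"method": "servo_tool", "body": {"increments": [[0,0,-0.2,0,0,0,1],[0.4,0,0,0,0,0,1],[0.4,0,0,0,0,0,1],[0.4,0,0,0,0,0,1],[0.2,0,0,0,0,0,1]]}}

```text
clock: 15.6
position: [0.5886, -0.0106, 0.0618]
ee_rot: [0.0, 0.996, 0.089, -0.009]
contact_force: [-20.1, -7.1, 19.3]
width: -0.0002
gripper_force: 12.6
```

```bash
python3 -c "
from plan import *
where()"
```

```text
t 15.6 corner u,v,w mm [96.5 -0.   0.6] tilt -1.0 F u,v,w [-21.   -3.5  19.3] w -0.00019935220120916722 q [-0.13  0.45  1.71 -0.    1.    1.26]
```

Request:
{"method": "servo_tool", "body": {"increments": [[0,0,-0.2,0,0,0,1],[0.1,0,-0.1,0,0,0,1],[0.2,0,0,0,0,0,1],[0.1,0,0,0,0,0,1],[0,0,0,0,0,0,1]]}}

```text
clock: 16.1
position: [0.5886, -0.0103, 0.0625]
ee_rot: [-0.0, 0.996, 0.089, -0.013]
contact_force: [-21.8, -6.8, 7.5]
width: 0.0002
gripper_force: 11.7
```

```bash
python3 -c "
from plan import *
where()"
```

```text
t 16.1 corner u,v,w mm [96.5  0.2  1.2] tilt -1.5 F u,v,w [-22.6  -2.8   7.5] w 0.00023593854364192013 q [-0.13  0.46  1.7  -0.01  1.01  1.26]
```

It takes 22 N forward with only 7.5 N down, and nothing moves. That means the fingertip is against the step and the cover is at its end stop. I'll ease off and withdraw.

Request:
{"method": "servo_tool", "body": {"increments": [[-0.5,0,0,0,0,0,1],[-0.3,0,-0.3,0,0,0,1],[-0.2,0,-1.0,0,0,0,1],[0,0,-2.0,0,0,0,1],[0,0,-3.0,0,0,0,1]]}}

```text
clock: 16.6
position: [0.5919, -0.0102, 0.128]
ee_rot: [-0.001, 0.996, 0.088, 0.001]
contact_force: [-0.3, -0.3, -0.3]
width: -0.0
gripper_force: 0.0
```

Request:
{"method": "servo_tool", "body": {"increments": [[-2,0,-4,0,0,0,1],[-4,0,-3,0,0,0,1],[-4.5,0,0,0,0,0,1],[-4.5,0,0,0,0,0,1],[-3,0,0,0,0,0,1]]}}

```text
clock: 17.1
position: [0.4128, -0.042, 0.1988]
ee_rot: [-0.0, 0.996, 0.088, 0.002]
contact_force: [0.8, 0.4, 0.7]
width: -0.0004
gripper_force: 0.0
```

Run:
```python
from plan import *
where()
a=optics.get_image("scene")[150:270,190:350]
cv2.imwrite("pics/c6.png",cv2.resize(a,(800,600),interpolation=cv2.INTER_CUBIC)[:,:,::-1])
t=snap("top","t6")
for l in("pad","carton","wrench","pin"): print(l,[np.round(q["at"],1).tolist() for q in finder.tip_of(l,"top")[:1]])
```

```text
t 17.1 corner u,v,w mm [-82.   -0.2 137.8] tilt 0.3 F u,v,w [0.9 0.2 0.7] w -0.0003791255247073476 q [-0.27  0.06  1.89  0.    1.19  1.12]
pad [[394.7, 241.9]]
carton [[197.3, 272.3]]
wrench [[270.6, 178.5]]
pin [[369.9, 170.7]]
```

View pics/c6.png

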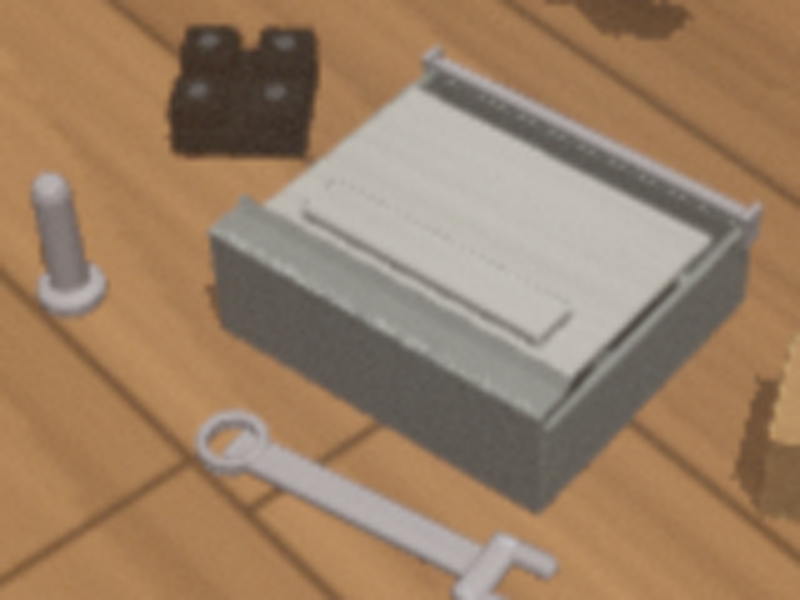

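The cover stays shut under the lip with the hand away. The step's front edge runs from (305, 210) to (545, 340) in the crop, close to the lip, and the bystanders have not moved. I'm handing the job in.

```bash
python3 -c "
from rig import manip
print(manip.sign_off())"
```

```text
the job is handed in; nothing more can be done
None
```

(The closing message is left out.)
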